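Make up two kitchen order crates from the dry store

ROBOT

A 7-joint arm with a two-finger parallel gripper is mounted at the origin on the work surface. World frame = base frame: x ahead of the robot, y to its left, z up, the work surface at z = 0. Lengths are in m, angles in rad, forces in N, time in s.
With the tool pointing down it reaches from about 0.35 to 0.9 m from the base axis. Payload 7.2 kg.
Tool frame: the origin (TCP) lies on the mounting face of the last link; the fingertips stand 182 mm ahead of it and the grasp point (between the pads) lies 163 mm ahead of it; z points along the fingers, y is the line along which they close (so a half turn about z gives the same grasp; the last joint's range is limited). The gripper opens to 88 mm and grips with 3 to 60 N. Pads are 20 mm wide; open, the fingers measure 115 mm over their backs; the gripper's body (75 mm by 178 mm) begins 61 mm behind the grasp point.
Start: joints at [-1.259, 0.411, -0.013, 1.596, 0.006, 1.134, -0.082], TCP at [0.232, 0.58, 0.405] pointing down, gripper open.
Joint ranges: [-2.95, 2.95], [-0.29, 1.99], [-1.47, 1.44], [0.14, 2.54], [-1.03, 4.17], [0.13, 1.85], [-2.86, 2.86]. Speed limits (rad/s): [2.39, 2.39, 3.01, 3.01, 3.14, 3.14, 3.14].

INTERFACE

Orientations are given as a unit quaternion [w, x, y, z].
In Python, from station import * gives the robot as it stands.
- The arm moves only by the shell command python3 -m inch 'ROWS'. ROWS is JSON, one flat list of numbers, 5 for each row, row after row: the shift along the tool's x, y, z in m, then the turn about the tool's z in degrees, then the gripper command: -1 is fully open, 1 is shut, values between are in proportion. A call has 1 to 20 rows; each row shifts and turns the commanded pose from where the row before left it, along the tool's axes as they then stand; what a row does not reach is not made up. A row lasts 1/12 s, in which the tool goes at most 41.7 mm and 7.16 degrees, less where a joint would pass 70% of its speed; a pose out of reach is approached as far as the arm can. A call with a gripper value outside its range is refused whole. The fingers move at their own pace and stop on an object; the grip force is fixed at half the most. Time passes only in rows, so rows that do not move let the fingers close. It gives the time, the measured TCP pose, the force, the opening and the grip force at its end, in the units of the state.
- get_state(): the state, without advancing time (a new reading comes with each control period).
- capture(name): name is "scene" or "top" or "wrist"; returns a dict with "color" (384x512x3 uint8, blue, green, red), "fx", "fy", "cx", "cy" (pixels), "rvec" (rotation vector, rad) and "tvec" (3), from world to camera coordinates, as OpenCV has them; the wrist camera has in their place "mount" (4x4, takes a point from camera to tool coordinates, whose origin is the TCP and whose axes are the flange's). Camera axes: x right, y down, z forward; pixel columns grow to the right and rows downward; lengths in m; the calibration is good to about 2 mm. A picture is of the moment at which its call begins: read the wrist's pose just before it. There is no depth.
- sign_off(): hands the job in; it is judged then, once.
The state is a dict: "time": time; "joint_pos": joint angles; "qvel": joint speeds; "tau": joint torques, N m; "tool_pos": TCP position; "ee_rot": TCP orientation; "force": force on the tool from outside, world axes, zero at the start; "ft_torque": the same for the moment, N m; "finger_gap": finger opening in m; "grasp_force": force on a finger pad.
Only numpy, scipy, OpenCV 4.12 (cv2) and the standard library are available. Lean on these libraries where they do the work, as an engineer would, in place of code of your own. Each camera call takes 0.05 s, during which the arm holds its last target. There are 200 camera calls.

TASK

Make up the two kitchen orders from the mixed stock on the steel bench: put the pink syrup bottle, the white carton and the gold tin in the red crate, and the black soy bottle and the orange hot sauce bottle in the yellow crate. Everything must be left standing upright on the crate's floor. Leave the grey bottle, the blue carton and the green jar where they stand.

Things in the scene. Friction and masses are not known exactly. Their poses are not given: they have to be found in the camera images.
- syrup_mid (a point): Pink syrup bottle with a white label, round plastic bottle, 58 mm in diameter and 108 mm high: straight side from the base up to 78 mm, its upper part being the place to grip, then a shoulder, and a red screw cap on top (from 92 to 108 mm). Stands upright on the work surface (z = 0). The point is on its axis, half-way up; z up.
- soy_mid (a point): Black soy sauce bottle without label, round plastic bottle, 50 mm in diameter and 108 mm high: straight side from the base up to 78 mm, its upper part being the place to grip, then a shoulder, and a yellow screw cap on top (from 92 to 108 mm). Stands upright on the work surface (z = 0). The point is on its axis, half-way up; z up.
- hotsauce_mid (a point): Orange hot sauce bottle with a yellow label, round plastic bottle, 44 mm in diameter and 108 mm high: straight side from the base up to 78 mm, its upper part being the place to grip, then a shoulder, and a black screw cap on top (from 92 to 108 mm). Stands upright on the work surface (z = 0). The point is on its axis, half-way up; z up.
- carton_mid (a point): White carton with orange bands, upright drinks-type carton, 40 mm (along its x) by 58 mm (along its y), 90 mm high, rigid; best gripped across the 40 mm, in its upper third. Stands upright on the work surface (z = 0). The point is on its axis, half-way up; z up.
- tin_mid (a point): Gold food tin with a red band and a steel top, a plain cylinder 62 mm in diameter and 78 mm high. Stands upright on the work surface (z = 0). The point is on its axis, half-way up; z up.
- cleaner_mid (a point): Grey cleaner bottle without label, round plastic bottle, 56 mm in diameter and 108 mm high: straight side from the base up to 78 mm, its upper part being the place to grip, then a shoulder, and a green screw cap on top (from 92 to 108 mm). Stands upright on the work surface (z = 0). The point is on its axis, half-way up; z up. Not ordered: it stays where it stands.
- bluecarton_mid (a point): Blue carton with white bands, upright drinks-type carton, 40 mm (along its x) by 58 mm (along its y), 90 mm high, rigid; best gripped across the 40 mm, in its upper third. Stands upright on the work surface (z = 0). The point is on its axis, half-way up; z up. Not ordered: it stays where it stands.
- jar_mid (a point): Green jar with a white lid, 60 mm in diameter and 85 mm high. Stands upright on the work surface (z = 0). The point is on its axis, half-way up; z up. Not ordered: it stays where it stands.
- red_crate: Red shallow open plastic crate, fixed to the surface: 270 mm long (along its x) by 170 mm wide (along its y) outside, 260 by 160 mm inside, walls 42 mm high and 5 mm thick, floor 5 mm thick, no dividers. Origin: centre of its underside, at the height of the work surface; z up.
- yellow_crate: Yellow shallow open plastic crate, fixed to the surface: 270 mm long (along its x) by 170 mm wide (along its y) outside, 260 by 160 mm inside, walls 42 mm high and 5 mm thick, floor 5 mm thick, no dividers. Origin: centre of its underside, at the height of the work surface; z up.
Not all that is in view belongs to the job. Of the things that look like the part that bears syrup_mid, the middle-sized one is meant.

How it is judged:
At the end, for the whole second after the job is handed in: Syrup, white carton and tin stand in the red crate, soy and hot sauce in the yellow one: on its floor (height within 8 mm), inside the walls, within 7 degrees of upright, released, at rest; grey bottle, blue carton and green jar upright within 25 mm of where they began (x of syrup_mid in the frame of red_crate between -0.115 and 0.115 m and y of syrup_mid in the frame of red_crate between -0.068 and 0.068 m and z of syrup_mid in the frame of red_crate between 0.051 and 0.067 m and angle between each of syrup_mid, carton_mid, tin_mid, soy_mid, hotsauce_mid, cleaner_mid, bluecarton_mid, jar_mid's own z axis and vertical below 0.12 rad and linear speed of each of syrup, carton, tin, soy, hotsauce below 0.02 m/s and x of carton_mid in the frame of red_crate between -0.115 and 0.115 m and y of carton_mid in the frame of red_crate between -0.068 and 0.068 m and z of carton_mid in the frame of red_crate between 0.042 and 0.058 m and x of tin_mid in the frame of red_crate between -0.115 and 0.115 m and y of tin_mid in the frame of red_crate between -0.068 and 0.068 m and z of tin_mid in the frame of red_crate between 0.036 and 0.052 m and x of soy_mid in the frame of yellow_crate between -0.115 and 0.115 m and y of soy_mid in the frame of yellow_crate between -0.068 and 0.068 m and z of soy_mid in the frame of yellow_crate between 0.051 and 0.067 m and x of hotsauce_mid in the frame of yellow_crate between -0.115 and 0.115 m and y of hotsauce_mid in the frame of yellow_crate between -0.068 and 0.068 m and z of hotsauce_mid in the frame of yellow_crate between 0.051 and 0.067 m and distance of each of cleaner_mid, bluecarton_mid, jar_mid from where it was at the start of the episode below 0.025 m); the robot touches nothing.
It fails at once if the grey bottle, which is not ordered, is moved from its place (more than 25 mm) or tipped over (distance of cleaner_mid from where it was at the start of the episode above 0.025 m or angle between cleaner_mid's own z axis and vertical above 0.4 rad).
It fails at once if the blue carton, which is not ordered, is moved from its place (more than 25 mm) or tipped over (distance of bluecarton_mid from where it was at the start of the episode above 0.025 m or angle between bluecarton_mid's own z axis and vertical above 0.4 rad).
It fails at once if the green jar, which is not ordered, is moved from its place (more than 25 mm) or tipped over (distance of jar_mid from where it was at the start of the episode above 0.025 m or angle between jar_mid's own z axis and vertical above 0.4 rad).
It also fails if it takes over 128 s, if anything falls off the work surface, if the arm or the gripper's body presses on something with over 40 N, if the wrist force passes 120 N, or if a joint passes its speed limit or range.

## Working session

There is one attempt and no reset: what is moved stays moved. The work goes in short steps, Python scripts to look and compute and a shell command to move; the robot and the scene stay as the last step left them, time stands still between calls to the robot, and variables do not carry over. Pictures are saved under pics/ and viewed, at most 14 in all, crops included, and the job is handed in when it is done.

```bash
mkdir -p pics; python3 - <<'E'
from station import *
import cv2
s=get_state();print(s['time'],s['tool_pos'],s['ee_rot'],s['finger_gap'])
for n in("scene","top"):
    c=capture(n);cv2.imwrite(f"pics/{n}0.png",c['color']);print(n,c['fx'],c['fy'],c['cx'],c['cy'],c['rvec'],c['tvec'])
E
```

```text
0.0 [0.23164721 0.58026104 0.40382476] [-9.29814029e-05  1.88743183e-01  9.82026171e-01 -7.75133868e-04] 0.0874772718216643
scene 492.71857109758264 492.71857109758264 248.89929245486928 191.07887668082782 [ 2.32290844  0.82864914 -0.32826624] [-0.41091952 -0.19851226  1.52946461]
top 382.74030687728924 382.74030687728924 254.4124316270323 185.90951595143568 [ 2.1317395  -2.15528755  0.12701581] [0.02082377 0.52135973 0.92950022]
```

View pics/top0.png

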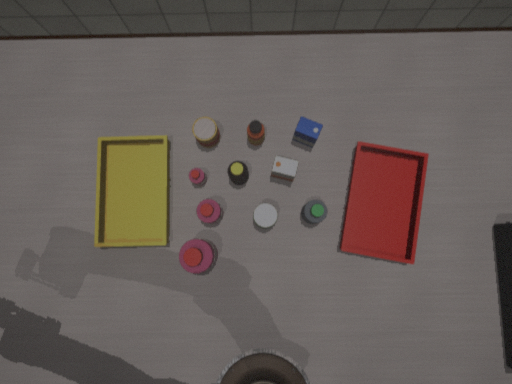

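View pics/scene0.png

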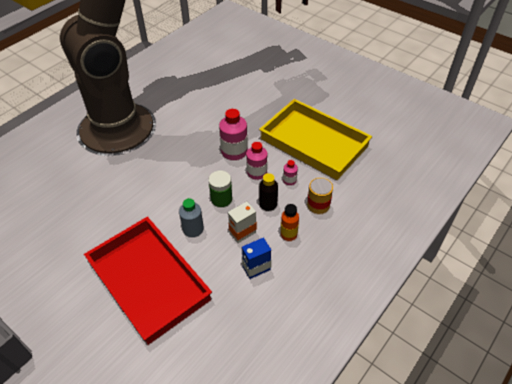

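The top view shows the yellow crate on the left around (133,192) and the red crate on the right around (385,202). The middle-sized syrup is at (208,211), soy (237,171), hot sauce (255,130), white carton (285,168) and tin (206,130). The keep-out items are the grey bottle (315,212), blue carton (308,130) and jar (265,215). Next I'll enlarge the image and turn pixels into positions.

```bash
cat > h.py <<'E'
import numpy as np,cv2
from station import *
def cam(c):
    R=cv2.Rodrigues(np.array(c['rvec']))[0];return R,np.array(c['tvec']).ravel()
def p2w(c,u,v,z):
    R,t=cam(c);d=R.T@np.array([(u-c['cx'])/c['fx'],(v-c['cy'])/c['fy'],1]);o=-R.T@t
    return o+d*(z-o[2])/d[2]
E
python3 - <<'E'
from h import *
c=capture("top");im=c['color'];R,t=cam(c);print('cam',-R.T@t)
cv2.imwrite("pics/a.png",cv2.resize(im[105:285,90:435],None,fx=2.3,fy=2.3,interpolation=cv2.INTER_CUBIC)[:, :800])
h=cv2.cvtColor(im,cv2.COLOR_BGR2HSV);H,S,V=[h[...,i].astype(int) for i in range(3)]
red=((H<4)|(H>176))&(S>190)
pink=(H>150)&(H<176)&(S>100)
def blob(m,u,v,r,z,n):
    k=np.zeros_like(m);k[v-r:v+r,u-r:u+r]=1;ys,xs=np.nonzero(m&k.astype(bool))
    if len(xs):
        q,rad=cv2.minEnclosingCircle(np.c_[xs,ys].astype(np.float32))
        print(n,len(xs),(xs.mean().round(1),ys.mean().round(1)),'circ',np.round(q,1),round(rad,1),p2w(c,xs.mean(),ys.mean(),z)[:2].round(4),p2w(c,*q,z)[:2].round(4))
blob(red&(V>100),208,211,10,.108,'syrup');blob((H>22)&(H<34)&(S>150)&(V>90),237,169,9,.108,'soy')
blob(V<55,255,128,8,.108,'hot');blob((S<60)&(V>130),206,128,12,.078,'tin')
blob((S<40)&(V>165),285,167,13,.09,'carton');blob((S<50)&(V>165),265,215,13,.085,'jar')
blob((H>50)&(H<80)&(S>100),317,211,10,.108,'grey');blob((H>105)&(H<125)&(S>150)&(V>110),308,128,13,.09,'blue')
for n,m,u,v,r in(('red',red,385,202,70),('yel',(H>22)&(H<34)&(S>150),133,192,60)):
    k=np.zeros_like(m);k[v-r:v+r,u-r:u+r]=1
    ys,xs=np.nonzero(m&k.astype(bool));b=cv2.boxPoints(cv2.minAreaRect(np.c_[xs,ys].astype(np.float32)))
    P=np.array([p2w(c,*q,.042)[:2] for q in b]);print(n,b.round(0).tolist(),P.round(3).tolist(),P.mean(0).round(4),[np.linalg.norm(P[i]-P[i-1]).round(3) for i in range(4)])
E
```

```text
cam [ 3.91410462e-01 -4.22315737e-04  9.91472612e-01]
hot 97 (np.float64(254.9), np.float64(126.9)) circ [255.  126.9] 5.9 [0.6535 0.0113] [0.6535 0.0111]
tin 99 (np.float64(205.2), np.float64(129.5)) circ [204. 128.] 10.8 [0.6576 0.1343] [0.6614 0.1373]
grey 63 (np.float64(317.5), np.float64(209.6)) circ [317.1 209.6] 5.4 [ 0.4549 -0.131 ] [ 0.455  -0.1301]
red [[388.0, 153.0], [421.0, 148.0], [436.0, 255.0], [403.0, 260.0]] [[0.6, -0.322], [0.611, -0.405], [0.346, -0.423], [0.336, -0.344]] [ 0.4732 -0.3735] [np.float64(0.266), np.float64(0.083), np.float64(0.266), np.float64(0.08)]
yel [[97.0, 141.0], [133.0, 139.0], [139.0, 241.0], [103.0, 243.0]] [[0.641, 0.416], [0.646, 0.325], [0.388, 0.301], [0.383, 0.39]] [0.5145 0.3579] [np.float64(0.259), np.float64(0.092), np.float64(0.259), np.float64(0.088)]
```

View pics/a.png

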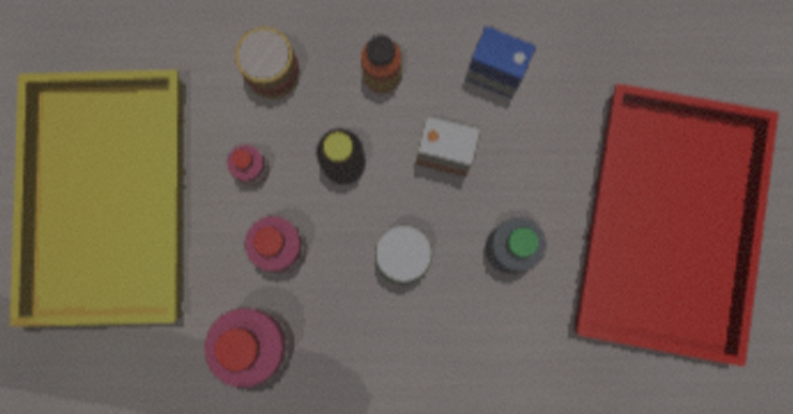

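The enlargement separates all the items clearly. The crate's top corners and the tops of the caps, tin and cartons can be read in the crop, so I'll convert those.

```bash
python3 - <<'E'
from h import *
c=capture("top");im=c['color']
f=lambda x,y,z:p2w(c,90+(x+.5)/2.3-.5,105+(y+.5)/2.3-.5,z)[:2]
D=dict(syrup=(267,241,.108),soy=(338,147,.108),hot=(381,49,.108),tin=(265,55,.078),jar=(404,253,.085),grey=(523,242,.108),small=(241,160,.07),big=(236,349,.15),carton=(449,140,.09),blue=(505,52,.09))
for n,a in D.items():
    p=f(*a);print(n,p.round(4),'r',np.hypot(*p).round(3))
for n,q in dict(y=[(20,74),(178,71),(179,325),(12,325)],r=[(617,87),(777,112),(743,363),(578,335)]).items():
    P=np.array([f(*a,.042) for a in q]);e=P[0]+P[1]-P[2]-P[3]
    print(n,P.round(3).tolist(),P.mean(0).round(4),'xdir deg',np.degrees(np.arctan2(e[1],e[0])).round(1),[np.linalg.norm(P[i]-P[i-1]).round(3) for i in range(4)])
# segment carton tops with grabcut-free thresholds
for n,(u0,u1,v0,v1) in dict(carton=(268,302,150,185),blue=(290,325,112,150)).items():
    a=im[v0:v1,u0:u1];g=a.max(2) 
    th,m=cv2.threshold(g,0,255,cv2.THRESH_OTSU)
    cs,_=cv2.findContours(m,cv2.RETR_EXTERNAL,cv2.CHAIN_APPROX_NONE);k=max(cs,key=cv2.contourArea)
    b=cv2.boxPoints(cv2.minAreaRect(k))+[u0,v0]
    P=np.array([p2w(c,*q,.09)[:2] for q in b]);print(n,th,P.mean(0).round(4),[(np.linalg.norm(P[i]-P[i-1]).round(3),np.degrees(np.arctan2(*(P[i]-P[i-1])[::-1])).round(0)) for i in (1,2)])
print(capture("wrist")['mount'].round(3))
E
```

```text
syrup [0.4579 0.127 ] r 0.475
soy [0.5531 0.0551] r 0.556
hot [0.6555 0.0102] r 0.656
tin [0.6597 0.135 ] r 0.673
jar [ 0.4457 -0.011 ] r 0.446
grey [ 0.4541 -0.13  ] r 0.472
small [0.5474 0.1609] r 0.571
big [0.3531 0.1495] r 0.383
carton [ 0.5623 -0.0593] r 0.565
blue [ 0.6557 -0.1201] r 0.667
y [[0.653, 0.414], [0.653, 0.237], [0.374, 0.23], [0.376, 0.41]] [0.5139 0.323 ] xdir deg 1.1 [np.float64(0.277), np.float64(0.177), np.float64(0.28), np.float64(0.18)]
r [[0.628, -0.248], [0.598, -0.421], [0.329, -0.366], [0.359, -0.195]] [ 0.4786 -0.3076] xdir deg -11.4 [np.float64(0.274), np.float64(0.175), np.float64(0.274), np.float64(0.175)]
carton 97.0 [ 0.5591 -0.0581] [(np.float64(0.079), np.float64(-91.0)), (np.float64(0.083), np.float64(179.0))]
blue 90.0 [ 0.6482 -0.1143] [(np.float64(0.083), np.float64(-91.0)), (np.float64(0.092), np.float64(178.0))]
[[ 0.001 -0.958 -0.288  0.08 ]
 [ 1.     0.001 -0.     0.001]
 [ 0.    -0.288  0.958  0.021]
 [ 0.     0.     0.     1.   ]]
```

The layout matches the given sizes: gaps of at least 95 mm between neighbours, and the crate size comes out within about 3%. Next I align the tool yaw (tool y = world y, tool x = −x) and hover over the middle syrup bottle.

```bash
python3 -m inch '[0,0,0,-6,-1, 0,0,0,-6,-1, 0,0,0,-6,-1, 0,0,0,-3.8,-1, -0.016,-0.0324,0,0,-1, -0.016,-0.0324,0,0,-1, -0.016,-0.0324,0,0,-1, -0.016,-0.0324,0,0,-1, -0.016,-0.0324,0,0,-1, -0.016,-0.0324,0,0,-1, -0.016,-0.0324,0,0,-1, -0.016,-0.0324,0,0,-1, -0.016,-0.0324,0,0,-1, -0.016,-0.0324,0,0,-1, -0.016,-0.0324,0,0,-1, -0.016,-0.0324,0,0,-1, -0.016,-0.0324,0,0,-1, -0.016,-0.0324,0,0,-1, 0,0,0,0,-1, 0,0,0,0,-1]'
cat >> h.py <<'E'
from scipy.spatial.transform import Rotation as Ro
def Twt():
    s=get_state();q=s['ee_rot'];T=np.eye(4);T[:3,:3]=Ro.from_quat([q[1],q[2],q[3],q[0]]).as_matrix();T[:3,3]=s['tool_pos'];return T
def wrist(name=None):
    T=Twt();c=capture("wrist");M=T@c['mount'];R=M[:3,:3].T
    c['rvec']=cv2.Rodrigues(R)[0];c['tvec']=-R@M[:3,3]
    if name: cv2.imwrite(f"pics/{name}.png",c['color'])
    return c
def w2p(c,P): return cv2.projectPoints(np.array(P,float).reshape(-1,3),c['rvec'],np.array(c['tvec']),np.array([[c['fx'],0,c['cx']],[0,c['fy'],c['cy']],[0,0,1]]),None)[0].reshape(-1,2)
def hsv(c): h=cv2.cvtColor(c['color'],cv2.COLOR_BGR2HSV);return [h[...,i].astype(int) for i in range(3)]
def ring(c,p,r,z,col=(255,255,255)):
    a=np.linspace(0,2*np.pi,60);q=w2p(c,np.c_[p[0]+r*np.cos(a),p[1]+r*np.sin(a),z+0*a]);cv2.polylines(c['color'],[q.astype(np.int32)],True,col,1)
E
python3 - <<'E'
from h import *
T=Twt();print(T.round(4))
c=wrist()
for p,r,z in(((.4579,.127),.029,.078),((.4579,.127),.01,.108)): ring(c,p,r,z)
cv2.imwrite("pics/w1.png",c['color'])
E
```

```text
time: 1.92
tool_pos: [0.4566, 0.1252, 0.4047]
ee_rot: [0.0, 0.002, 1.0, -0.0]
force: [-0.1, 1.0, -0.1]
finger_gap: 0.088
grasp_force: 0.0
[[-1.000e+00  3.800e-03  3.000e-04  4.566e-01]
 [ 3.800e-03  1.000e+00 -1.000e-04  1.252e-01]
 [-3.000e-04 -1.000e-04 -1.000e+00  4.047e-01]
 [ 0.000e+00  0.000e+00  0.000e+00  1.000e+00]]
```

View pics/w1.png

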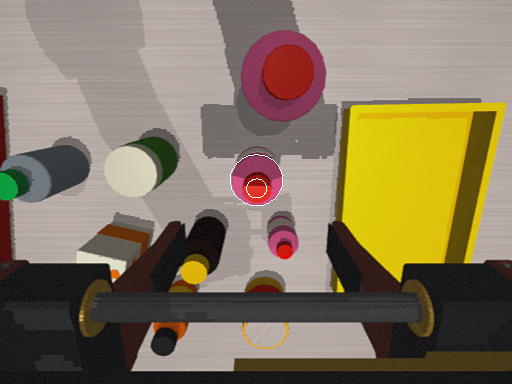

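The rings projected from my estimate sit on the shoulder (256,179) and cap (257,187) of the middle-sized syrup, so the map holds. Now I grasp it.

```bash
python3 -m inch '[-0.0013,0.0018,0.02,0,-1, 0,0,0.035,0,-1, 0,0,0.035,0,-1, 0,0,0.035,0,-1, 0,0,0.03,0,-1, 0,0,0.015,0,-1, 0,0,0.0107,0,-1, 0,0,0,0,-1, 0,0,0,0,1, 0,0,0,0,1, 0,0,0,0,1, 0,0,0,0,1, 0,0,0,0,1, 0,0,0,0,1, 0,0,0,0,1, 0,0,0,0,1]'
python3 -c "
from station import *
print(get_state()['joint_pos'])"
```

```text
time: 3.3
tool_pos: [0.4576, 0.1287, 0.2247]
ee_rot: [0.001, -0.0, 1.0, 0.0]
force: [-0.8, -0.8, 6.8]
finger_gap: 0.0572
grasp_force: 30.0
[-0.50165927  0.41406648  0.15435311  2.12858457 -0.10903652  0.60501342
  1.30086571]
```

```bash
python3 -m inch '[0,0,-0.02,0,1, 0,0,-0.035,0,1, 0,0,-0.035,0,1, 0,0,-0.035,0,1, 0,0,-0.015,0,1, 0.003,-0.0167,0,0,1, 0.005,-0.031,0,0,1, 0.005,-0.031,0,0,1, 0.005,-0.031,0,0,1, 0.005,-0.031,0,0,1, 0.005,-0.031,0,0,1, 0.005,-0.031,0,0,1, 0.005,-0.031,0,0,1, 0.005,-0.031,0,0,1, 0.005,-0.031,0,0,1, 0.005,-0.031,0,0,1, 0.005,-0.031,0,0,1, 0.005,-0.031,0,0,1, 0.005,-0.03,0,0,1, 0,0,0,0,1]'
python3 - <<'E'
from h import *
c=wrist();print(get_state()['finger_gap'])
# overlay crate rim outer estimate
o=np.array([.4786,-.3076]);a=np.radians(-11.4);X=np.array([np.cos(a),np.sin(a)]);Y=np.array([-X[1],X[0]])
P=[np.r_[o+sx*.135*X+sy*.085*Y,.042] for sx,sy in((1,1),(1,-1),(-1,-1),(-1,1))]
cv2.polylines(c['color'],[w2p(c,P).astype(np.int32)],True,(255,255,0),1)
cv2.imwrite("pics/w2.png",c['color'])
E
```

```text
time: 4.97
tool_pos: [0.3876, -0.2951, 0.3643]
ee_rot: [0.0, 0.003, 1.0, -0.002]
force: [-0.1, 0.5, -1.6]
finger_gap: 0.0573
grasp_force: 30.0
0.05719715960121504
```

View pics/w2.png

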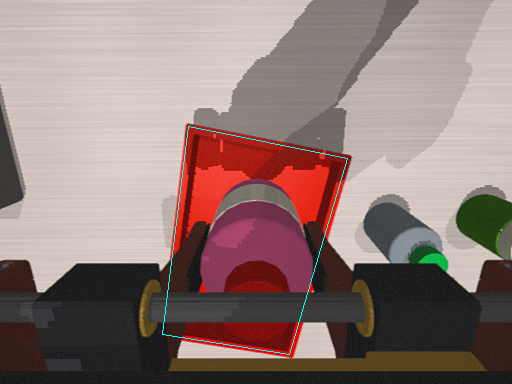

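The crate outline I projected, (188,125)–(350,157) and so on, matches the red rim, and the syrup hangs over its near end. Now I lower it, release it and go up.

```bash
python3 -m inch '[0,0.002,0.03,0,1, 0,0.002,0.035,0,1, 0,0,0.03,0,1, 0,0,0.015,0,1, 0,0,0.012,0,1, 0,0,0.008,0,1, 0,0,0.0035,0,1, 0,0,0,0,1, 0,0,0,0,1]'
```

```text
time: 5.77
tool_pos: [0.39, -0.2856, 0.2309]
ee_rot: [0.0, -0.001, 1.0, 0.0]
force: [1.0, -0.5, -2.1]
finger_gap: 0.0571
grasp_force: 30.0
```

```bash
python3 -m inch '[0,0,0.0015,0,1, 0,0,0,0,1, 0,0,0,0,-0.3, 0,0,0,0,-1, 0,0,0,0,-1, 0,0,0,0,-1, 0,0,-0.03,0,-1, 0,0,-0.04,0,-1, 0,0,-0.04,0,-1, 0,0,-0.035,0,-1, 0,0,-0.02,0,-1, -0.0215,0.0284,0,0,-1, -0.0215,0.0284,0,0,-1, -0.0215,0.0284,0,0,-1, -0.0215,0.0284,0,0,-1, -0.0215,0.0284,0,0,-1, -0.0215,0.0284,0,0,-1, -0.0215,0.0284,0,0,-1, -0.0215,0.0284,0,0,-1]' && python3 -m inch '[0,0,0,7,-1, 0,0,0,7,-1, 0,0,0,7,-1, 0,0,0,7,-1, 0,0,0,7,-1, 0,0,0,7,-1, 0,0,0,7,-1, 0,0,0,7,-1, 0,0,0,7,-1, 0,0,0,7,-1, 0,0,0,7,-1, 0,0,0,7,-1, 0,0,0,7,-1, 0,0,0,7,-1, 0,0,0,2,-1, 0,0,0,0,-1, 0,0,0,0,-1]'
python3 - <<'E'
from h import *
T=Twt();print(T.round(3),get_state()['joint_pos'])
c=wrist()
a=np.radians(-10);X=np.array([np.cos(a),np.sin(a)]);Y=np.array([-X[1],X[0]]);o=np.array([.5623,-.0593])
for z in(.09,):
    P=[np.r_[o+sx*.02*X+sy*.029*Y,z] for sx,sy in((1,1),(1,-1),(-1,-1),(-1,1))]
    q=w2p(c,P);print(q.round(0).tolist());cv2.polylines(c['color'],[q.astype(np.int32)],True,(0,255,0),1)
cv2.imwrite("pics/w3.png",c['color'])
E
```

```text
time: 7.35
tool_pos: [0.5622, -0.0571, 0.3939]
ee_rot: [0.0, -0.0, 1.0, 0.0]
force: [-0.1, -0.5, 0.1]
finger_gap: 0.0878
grasp_force: 0.0
time: 8.77
tool_pos: [0.5614, -0.0585, 0.3938]
ee_rot: [-0.0, 0.765, 0.644, -0.0]
force: [0.3, 0.3, -0.4]
finger_gap: 0.0881
grasp_force: 0.0
[[ 0.171  0.985 -0.     0.561]
 [ 0.985 -0.171 -0.    -0.059]
 [-0.    -0.    -1.     0.394]
 [ 0.     0.     0.     1.   ]] [-0.56248284  0.38317749  0.76668463  1.79708091 -0.29803679  1.08121314
  0.13819565]
[[278.0, 159.0], [277.0, 213.0], [239.0, 213.0], [238.0, 159.0]]
```

View pics/w3.png

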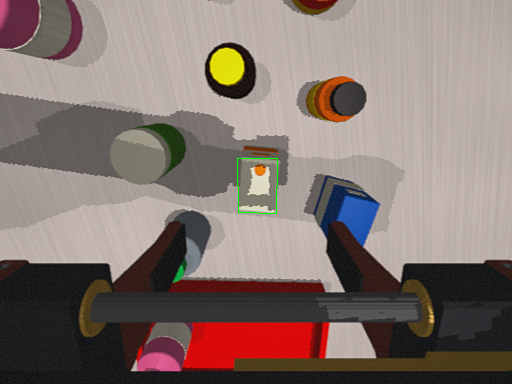

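The projected rectangle lies on the carton's top, (238–278, 159–213). Its lower orange edge, (246,148)–(277,151), suggests about 4° more turn. I add that and grasp with the fingers part-opened to stay clear of the blue carton.

```bash
python3 -m inch '[0,0.001,0.02,4,-0.4, 0,0,0.035,0,-0.4, 0,0,0.035,0,-0.4, 0,0,0.03,0,-0.4, 0,0,0.025,0,-0.4, 0,0,0.013,0,-0.4, 0,0,0.005,0,-0.4, 0,0,0,0,-0.4, 0,0,0,0,1, 0,0,0,0,1, 0,0,0,0,1, 0,0,0,0,1, 0,0,0,0,1, 0,0,0,0,1]'
```

```text
time: 9.98
tool_pos: [0.563, -0.0588, 0.2321]
ee_rot: [0.0, 0.788, 0.616, 0.001]
force: [-1.0, 1.8, 7.0]
finger_gap: 0.0395
grasp_force: 29.9
```

```bash
python3 -m inch '[0,0,-0.02,0,1, 0,0,-0.035,0,1, 0,0,-0.035,0,1, 0,0,-0.035,0,1, 0,0,-0.015,0,1, -0.0157,-0.0017,0,0,1, -0.032,-0.0027,0,0,1, -0.032,-0.0027,0,0,1, -0.032,-0.0027,0,0,1, -0.032,-0.0027,0,0,1, -0.032,-0.0027,0,0,1, -0.032,-0.0027,0,0,1, -0.032,-0.0027,0,0,1, -0.022,-0.0011,0,-2.6,1, 0,0,0,0,1, 0,0,0,0,1]'
```

```text
time: 11.32
tool_pos: [0.4773, -0.3087, 0.371]
ee_rot: [-0.0, 0.775, 0.632, -0.0]
force: [-0.4, 1.3, -2.1]
finger_gap: 0.0396
grasp_force: 29.9
```

```bash
python3 -m inch '[0,0,0.03,0,1, 0,0,0.035,0,1, 0,0,0.03,0,1, 0,0,0.02,0,1, 0,0,0.01,0,1, 0,0,0.006,0,1, 0,0,0.0035,0,1, 0,0,0,0,1, 0,0,0,0,1, 0,0,0,0,0.1, 0,0,0,0,-0.3, 0,0,0,0,-0.3, 0,0,0,0,-0.3]' && python3 -m inch '[0,0,-0.02,0,-0.3, 0,0,-0.04,0,-0.3, 0,0,-0.04,0,-0.3, 0,0,-0.04,0,-0.3, 0,0,-0.03,0,-0.3, 0,0,0,0,-1, 0,0,0,0,-1]'
python3 - <<'E'
from h import *
c=wrist("w4");s=get_state();print(s['tool_pos'],s['joint_pos'])
E
```

```text
time: 12.4
tool_pos: [0.4785, -0.3076, 0.2369]
ee_rot: [0.0, 0.774, 0.634, 0.0]
force: [0.2, 0.1, 0.7]
finger_gap: 0.0553
grasp_force: 0.0
time: 12.98
tool_pos: [0.4784, -0.3078, 0.4082]
ee_rot: [0.002, 0.774, 0.634, 0.001]
force: [0.6, 0.2, -1.5]
finger_gap: 0.0668
grasp_force: 0.0
[ 0.47821018 -0.30735453  0.40660563] [-0.12962323  0.38934299  0.82113416  1.77417596 -0.3157457   1.11432309
  0.59745264]
```

View pics/w4.png

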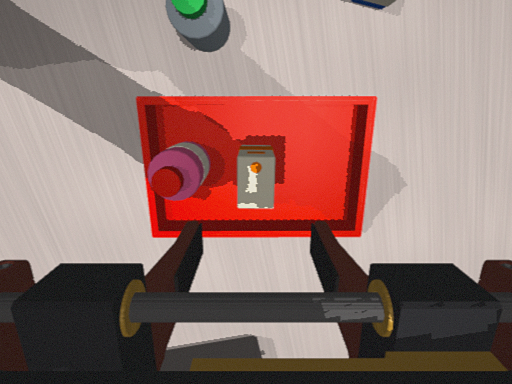

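The carton and the syrup stand upright in the red crate, at (255,178) and (180,172). Next I turn back to world-aligned yaw and go to the tin.

```bash
python3 -m inch '[0,0,0,-7,-1, 0,0,0,-7,-1, 0,0,0,-7,-1, 0,0,0,-7,-1, 0,0,0,-7,-1, 0,0,0,-7,-1, 0,0,0,-7,-1, 0,0,0,-7,-1, 0,0,0,-7,-1, 0,0,0,-7,-1, 0,0,0,-7,-1, 0,0,0,-7,-1, 0,0,0,-7,-1, 0,0,0,-7,-1, 0,0,0,-3.4,-1, 0,0,0,0,-1, 0,0,0,0,-1]' && python3 -m inch '[-0.007,0.017,0,0,-1, -0.0125,0.0303,0,0,-1, -0.0125,0.0303,0,0,-1, -0.0125,0.0303,0,0,-1, -0.0125,0.0303,0,0,-1, -0.0125,0.0303,0,0,-1, -0.0125,0.0303,0,0,-1, -0.0125,0.0303,0,0,-1, -0.0125,0.0303,0,0,-1, -0.0125,0.0303,0,0,-1, -0.0125,0.0303,0,0,-1, -0.0125,0.0303,0,0,-1, -0.0125,0.0303,0,0,-1, -0.0125,0.0303,0,0,-1, -0.0125,0.0303,0,0,-1, 0,0,0,0,-1, 0,0,0,0,-1]'
python3 - <<'E'
from h import *
T=Twt();print(T.round(4));c=wrist()
ring(c,(.660,.135),.031,.078);ring(c,(.6555,.0102),.022,.078,(255,255,0));ring(c,(.6555,.0102),.012,.108,(255,255,0));ring(c,(.5531,.0551),.025,.078,(255,0,255));ring(c,(.5531,.0551),.012,.108,(255,0,255))
cv2.imwrite("pics/w5.png",c['color'])
E
```

```text
time: 14.45
tool_pos: [0.478, -0.3074, 0.405]
ee_rot: [-0.001, 0.001, 1.0, 0.001]
force: [-0.9, 0.5, 0.3]
finger_gap: 0.088
grasp_force: 0.0
time: 15.87
tool_pos: [0.6599, 0.1366, 0.4046]
ee_rot: [-0.001, -0.001, 1.0, -0.0]
force: [-0.4, -0.3, 0.4]
finger_gap: 0.0879
grasp_force: 0.0
[[-1.000e+00 -2.800e-03 -2.400e-03  6.599e-01]
 [-2.800e-03  1.000e+00 -1.000e-04  1.366e-01]
 [ 2.400e-03 -1.000e-04 -1.000e+00  4.046e-01]
 [ 0.000e+00  0.000e+00  0.000e+00  1.000e+00]]
```

View pics/w5.png

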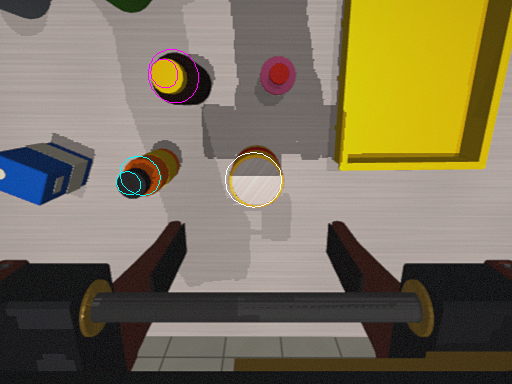

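The tin's rim is at (256,178), within about 1 mm of my estimate. Soy and hot sauce also sit within about 2 mm, slightly toward +y. Now I grasp the tin.

```bash
python3 -m inch '[0,0,0.02,0,-1, 0,0,0.035,0,-1, 0,0,0.035,0,-1, 0,0,0.035,0,-1, 0,0,0.03,0,-1, 0,0,0.018,0,-1, 0,0,0.0105,0,-1, 0,0,0,0,-1, 0,0,0,0,1, 0,0,0,0,1, 0,0,0,0,1, 0,0,0,0,1, 0,0,0,0,1, 0,0,0,0,1]'
```

```text
time: 17.08
tool_pos: [0.6604, 0.1342, 0.2245]
ee_rot: [0.001, -0.0, 1.0, 0.001]
force: [0.2, 1.5, 6.4]
finger_gap: 0.0613
grasp_force: 30.0
```

```bash
python3 -m inch '[0,0,-0.02,0,1, 0,0,-0.035,0,1, 0,0,-0.035,0,1, 0,0,-0.035,0,1, 0,0,-0.02,0,1, 0.0037,-0.018,0,0,1, 0.0064,-0.0315,0,0,1, 0.0064,-0.0315,0,0,1, 0.0064,-0.0315,0,0,1, 0.0064,-0.0315,0,0,1, 0.0064,-0.0315,0,0,1, 0.0064,-0.0315,0,0,1, 0.0064,-0.0315,0,0,1, 0.0064,-0.0315,0,0,1, 0.0064,-0.0315,0,0,1, 0.0064,-0.0315,0,0,1, 0.0064,-0.0315,0,0,1, 0.0064,-0.0315,0,0,1, 0.0064,-0.0315,0,0,1, 0.0064,-0.0315,0,0,1]' && python3 -m inch '[0,0,0,0,1, 0,0,0,0,1]'
```

```text
time: 18.75
tool_pos: [0.5662, -0.3266, 0.3678]
ee_rot: [-0.0, -0.0, 1.0, 0.0]
force: [1.1, -0.0, -2.2]
finger_gap: 0.0615
grasp_force: 30.0
time: 18.92
tool_pos: [0.5654, -0.3279, 0.3677]
ee_rot: [-0.001, 0.002, 1.0, -0.0]
force: [0.4, 0.2, -2.0]
finger_gap: 0.0613
grasp_force: 30.0
```

```bash
python3 -m inch '[0,0.002,0.03,0,1, 0,0,0.035,0,1, 0,0,0.03,0,1, 0,0,0.02,0,1, 0,0,0.012,0,1, 0,0,0.008,0,1, 0,0,0.0045,0,1, 0,0,0,0,1, 0,0,0,0,1]'
```

```text
time: 19.67
tool_pos: [0.5677, -0.3231, 0.2298]
ee_rot: [0.001, -0.001, 1.0, -0.0]
force: [-0.3, 0.4, -2.3]
finger_gap: 0.0617
grasp_force: 30.0
```

```bash
python3 -m inch '[0,0,0.001,0,1, 0,0,0,0,1, 0,0,0,0,-0.4, 0,0,0,0,-1, 0,0,0,0,-1, 0,0,0,0,-1, 0,0,-0.025,0,-1, 0,0,-0.04,0,-1, 0,0,-0.04,0,-1, 0,0,-0.04,0,-1, 0,0,-0.025,0,-1, 0,0,0,0,-1, 0,0,0,0,-1]'
python3 - <<'E'
from h import *
s=get_state();print(s['tool_pos']);c=capture("top");cv2.imwrite("pics/t2.png",cv2.resize(c['color'][105:285,90:435],None,fx=2.3,fy=2.3,interpolation=cv2.INTER_CUBIC))
E
```

```text
time: 20.75
tool_pos: [0.5671, -0.3235, 0.3992]
ee_rot: [0.002, -0.0, 1.0, -0.001]
force: [-0.6, -0.1, -0.8]
finger_gap: 0.0874
grasp_force: 0.0
[ 0.56713208 -0.32348348  0.39920474]
```

```bash
python3 -m inch '[-0.0044,0.0168,0,0,-1, -0.0083,0.0319,0,0,-1, -0.0083,0.0319,0,0,-1, -0.0083,0.0319,0,0,-1, -0.0083,0.0319,0,0,-1, -0.0083,0.0319,0,0,-1, -0.0083,0.0319,0,0,-1, -0.0083,0.0319,0,0,-1, -0.0083,0.0319,0,0,-1, -0.0083,0.0319,0,0,-1, -0.0083,0.0319,0,0,-1, 0,0,0,0,-1, 0,0,0,0,-1]'
```

```text
time: 21.88
tool_pos: [0.654, 0.0156, 0.3947]
ee_rot: [-0.002, -0.003, 1.0, 0.0]
force: [0.1, -0.8, 0.3]
finger_gap: 0.0877
grasp_force: 0.0
```

```bash
python3 -m inch '[0,-0.001,0.02,0,-1, 0,0,0.035,0,-1, 0,0,0.035,0,-1, 0,0,0.035,0,-1, 0,0,0.028,0,-1, 0,0,0.015,0,-1, 0,0,0.005,0,-1, 0,0,0,0,-1, 0,0,0,0,1, 0,0,0,0,1, 0,0,0,0,1, 0,0,0,0,1, 0,0,0,0,1, 0,0,0,0,1, 0,0,0,0,1, 0,0,0,0,1]'
```

```text
time: 23.22
tool_pos: [0.6542, 0.0115, 0.2248]
ee_rot: [0.0, -0.0, 1.0, -0.0]
force: [-0.5, -0.8, 2.7]
finger_gap: 0.0434
grasp_force: 29.9
```

View pics/t2.png

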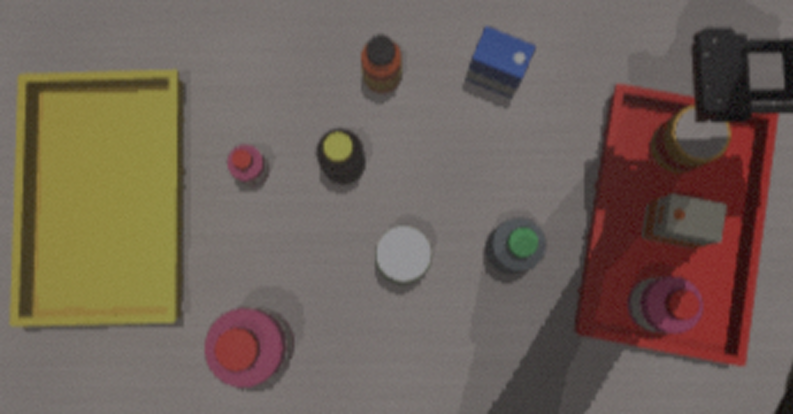

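Syrup, carton and tin stand upright in the red crate, and the grey bottle, blue carton and jar have not moved. The hot sauce is gripped (43 mm), so I carry it to the yellow crate.

```bash
python3 -m inch '[0,0,-0.02,0,1, 0,0,-0.035,0,1, 0,0,-0.035,0,1, 0,0,-0.035,0,1, 0,0,-0.02,0,1, 0.004,0.0155,0,0,1, 0.0076,0.0297,0,0,1, 0.0076,0.0297,0,0,1, 0.0076,0.0297,0,0,1, 0.0076,0.0297,0,0,1, 0.0076,0.0297,0,0,1, 0.0076,0.0297,0,0,1, 0.0076,0.0297,0,0,1, 0.0076,0.0297,0,0,1, 0.0076,0.0297,0,0,1, 0.0076,0.0297,0,0,1, 0,0,0,0,1, 0,0,0,0,1]' && python3 -m inch '[0,0,0.03,0,1, 0,0,0.035,0,1, 0,0,0.03,0,1, 0,0,0.02,0,1, 0,0,0.012,0,1, 0,0,0.008,0,1, 0,0,0.0045,0,1, 0,0,0,0,1, 0,0,0,0,1]'
```

```text
time: 24.72
tool_pos: [0.5725, 0.3267, 0.3686]
ee_rot: [-0.001, -0.003, 1.0, 0.0]
force: [-0.3, -1.1, -1.5]
finger_gap: 0.0431
grasp_force: 29.9
time: 25.47
tool_pos: [0.5746, 0.3239, 0.2311]
ee_rot: [0.001, -0.0, 1.0, 0.0]
force: [-0.6, -0.3, -1.4]
finger_gap: 0.0436
grasp_force: 30.0
```

```bash
python3 -m inch '[0,0,0.001,0,1, 0,0,0,0,1, 0,0,0,0,-0.2, 0,0,0,0,-1, 0,0,0,0,-1, 0,0,0,0,-1, 0,0,-0.025,0,-1, 0,0,-0.04,0,-1, 0,0,-0.04,0,-1, 0,0,-0.04,0,-1, 0,0,-0.025,0,-1, 0,0,0,0,-1]' && python3 -m inch '[0.0025,-0.0297,0,0,-1, 0.0025,-0.0297,0,0,-1, 0.0025,-0.0297,0,0,-1, 0.0025,-0.0297,0,0,-1, 0.0025,-0.0297,0,0,-1, 0.0025,-0.0297,0,0,-1, 0.0025,-0.0297,0,0,-1, 0.0025,-0.0297,0,0,-1, 0.0025,-0.0297,0,0,-1, 0,0,0,0,-1, 0,0,0,0,-1]'
```

```text
time: 26.47
tool_pos: [0.5752, 0.3243, 0.4062]
ee_rot: [0.004, -0.0, 1.0, 0.003]
force: [1.1, 0.2, -0.8]
finger_gap: 0.0877
grasp_force: 0.0
time: 27.38
tool_pos: [0.5515, 0.0548, 0.399]
ee_rot: [0.0, 0.002, 1.0, -0.0]
force: [-0.3, -0.0, 0.4]
finger_gap: 0.0878
grasp_force: 0.0
```

```bash
python3 -m inch '[0,0.001,0.02,0,-1, 0,0,0.035,0,-1, 0,0,0.035,0,-1, 0,0,0.035,0,-1, 0,0,0.03,0,-1, 0,0,0.015,0,-1, 0,0,0.006,0,-1, 0,0,0,0,-1, 0,0,0,0,1, 0,0,0,0,1, 0,0,0,0,1, 0,0,0,0,1, 0,0,0,0,1, 0,0,0,0,1, 0,0,0,0,1, 0,0,0,0,1]'
```

```text
time: 28.72
tool_pos: [0.5519, 0.0574, 0.2235]
ee_rot: [0.0, -0.0, 1.0, -0.0]
force: [-0.3, -0.5, 5.9]
finger_gap: 0.0494
grasp_force: 30.0
```

```bash
python3 -m inch '[0,0,-0.02,0,1, 0,0,-0.035,0,1, 0,0,-0.035,0,1, 0,0,-0.035,0,1, 0,0,-0.02,0,1, 0.0049,0.0147,0,0,1, 0.0098,0.0294,0,0,1, 0.0098,0.0294,0,0,1, 0.0098,0.0294,0,0,1, 0.0098,0.0294,0,0,1, 0.0098,0.0294,0,0,1, 0.0098,0.0294,0,0,1, 0.0098,0.0294,0,0,1, 0.0098,0.0294,0,0,1, 0.0049,0.0147,0,0,1, 0,0,0,0,1, 0,0,0,0,1]' && python3 -m inch '[0,0,0.03,0,1, 0,0,0.035,0,1, 0,0,0.03,0,1, 0,0,0.02,0,1, 0,0,0.012,0,1, 0,0,0.008,0,1, 0,0,0.0045,0,1, 0,0,0,0,1, 0,0,0,0,1]'
```

```text
time: 30.13
tool_pos: [0.4624, 0.3231, 0.3671]
ee_rot: [-0.001, -0.002, 1.0, -0.001]
force: [0.9, -0.9, -2.9]
finger_gap: 0.0493
grasp_force: 30.0
time: 30.88
tool_pos: [0.4639, 0.3222, 0.2295]
ee_rot: [0.001, 0.0, 1.0, 0.001]
force: [0.9, -0.0, -2.6]
finger_gap: 0.0493
grasp_force: 30.0
```

Next: release, rise, move back out of the top view, and check.

```bash
python3 -m inch '[0,0,0.001,0,1, 0,0,0,0,1, 0,0,0,0,-0.3, 0,0,0,0,-1, 0,0,0,0,-1, 0,0,0,0,-1, 0,0,-0.025,0,-1, 0,0,-0.04,0,-1, 0,0,-0.04,0,-1, 0,0,-0.04,0,-1, 0,0,-0.025,0,-1, 0,-0.02,0,0,-1, 0,-0.03,0,0,-1, 0,-0.03,0,0,-1, 0,-0.03,0,0,-1, 0,-0.03,0,0,-1, 0,-0.03,0,0,-1, 0,-0.03,0,0,-1, 0,0,0,0,-1, 0,0,0,0,-1]'
python3 - <<'E'
from h import *
c=capture("top");a=cv2.resize(c['color'][105:285,90:435],None,fx=2.2,fy=2.2,interpolation=cv2.INTER_CUBIC)
b=cv2.resize(capture("scene")['color'][80:345,60:400],None,fx=.75,fy=.75)
o=np.zeros((a.shape[0]+b.shape[0],a.shape[1],3),np.uint8);o[:a.shape[0]]=a;o[a.shape[0]:,:b.shape[1]]=b
cv2.imwrite("pics/end.png",o)
E
```

```text
time: 32.55
tool_pos: [0.4634, 0.1207, 0.3978]
ee_rot: [0.0, 0.001, 1.0, 0.0]
force: [0.4, 0.7, 0.4]
finger_gap: 0.0879
grasp_force: 0.0
```

View pics/end.png

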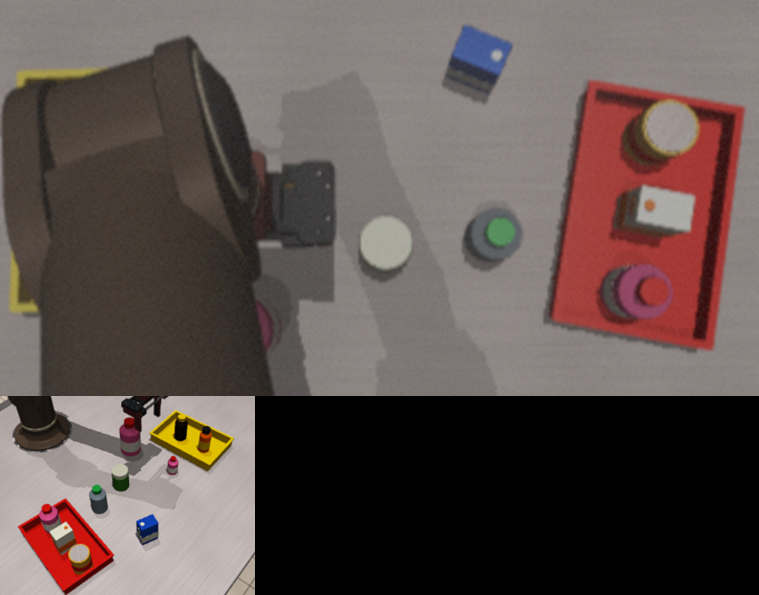

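All five items stand upright in their crates: red holds tin, carton and syrup; yellow holds soy and hot sauce. The grey bottle, blue carton and jar have not moved, and the arm is clear of everything, so I'm handing in.

```bash
python3 -c "
from station import *
print(sign_off())"
```

```text
the job is handed in; nothing more can be done
None
```

The job is handed in at about 33 s of the 128 s: syrup, white carton and tin stand in the red crate, soy and hot sauce in the yellow, and the last pictures show the grey bottle, blue carton and green jar where they started; sign-off returned no verdict.

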